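# Seat a lens barrel in the V of the check jig and hold it down

## Robot

A 6-joint arm with a two-finger parallel gripper is mounted at the origin on a cart in front of the work surface, level with it; the furniture and walls round the work are solid. World frame = base frame: x ahead of the robot, y to its left, z up, the work surface at z = 0. Lengths are in m, angles in rad, forces in N, time in s.
With the tool pointing down it reaches from about 0.35 to 0.775 m from the base axis. Payload 7.3 kg.
Tool frame: the origin (TCP) lies on the centre line of the jaws, within the pads' length; the fingertips stand 11 mm ahead of it and the grasp point (between the pads) lies 8 mm behind it; z points along the fingers, y is the direction in which the jaws open and shut (so a half turn about z gives the same grasp; the last joint's range is limited). The gripper opens to 92 mm and grips with 3 to 60 N. Pads are 19 mm wide; open, the fingers measure 130 mm over their backs; the gripper's body (75 mm by 190 mm) begins 47 mm behind the grasp point.
Start: joints at [-1.351, 0.342, 1.524, -0, 1.275, -0.146], TCP at [0.188, -0.49, 0.238] pointing down, gripper open.
Joint ranges: [-2.53, 2.53], [-0.77, 2.02], [0.04, 2.7], [-1, 4.14], [0.28, 2.66], [-3.11, 3.11]. Speed limits (rad/s): [2.57, 2.57, 3.14, 3.14, 3.14, 3.14].

## Interface

Orientations are given as [roll, pitch, yaw] about the fixed x, y, z axes, in that order (R = Rz(yaw) Ry(pitch) Rx(roll)).
In Python, from cell import robot gives the robot as it stands.
- The arm moves only by the tool jog_arm, never from a script. Its argument "deltas" is one flat list of numbers, 6 for each row, row after row: the shift along the world's x, y, z in units of 0.1 m (1.0 is 0.1 m), then the turn, a rotation vector about the world's x, y, z in units of 90 degrees (1.0 is 90 degrees). A call has 1 to 5 rows; each row is the pose to reach, as a shift and turn from the pose commanded when the call began; what a row does not reach only later rows make up. A row lasts 1/12 s, in which the tool goes at most 41.7 mm and 7.16 degrees, less where a joint would pass 70% of its speed; a pose out of reach is approached as far as the arm can. A call with a number of a shift or a turn outside -1 to 1 is refused whole. A call with a gripper value outside its range is refused whole. "claw" is the opening, from 0 (shut) to 1 (fully open), set as the call begins (left out, the last holds). The fingers move at their own pace and stop on an object; "newtons" is the grip in N (left out, the last holds). Time passes only in rows, so rows that repeat a pose let the fingers close. It gives the time, the measured TCP pose, the force and the opening at its end, in the units of the state.
- robot.observe(): the state, without advancing time (a new reading comes with each control period).
- robot.read_camera(name): name is "scene" or "top" or "wrist"; returns the picture (400x640x3 uint8, red, green, blue); there is no depth.
- robot.camera_params(name): a dict with "fx", "fy", "cx", "cy" (pixels), "k1" (the pictures are not rectified: a ray, as slopes to the right and down, at radius r is drawn at 1 + k1 r^2 times it, then the intrinsics apply), "R" (3x3) and "t" (3): a world point X has camera coordinates R X + t. Camera axes: x right, y down, z forward; pixel columns grow to the right and rows downward; lengths in m; the calibration is good to about 2 mm. A picture is of the moment at which its call begins: read the wrist's pose just before it. camera_params takes no time and is no camera call; for the wrist camera it gives the pose at the moment of the call.
- robot.hand_in(): hands the job in, once; it reports no verdict.
The state is a dict: "time": time; "qpos": joint angles; "qvel": joint speeds; "joint_efforts": joint torques, N m; "tool_pos": TCP position; "tool_rot": TCP orientation; "contact_force": force on the tool from outside, world axes, zero at the start; "torque": the same for the moment, N m; "opening": finger opening in m.
Only numpy, scipy, OpenCV 4.12 (cv2) and the standard library are available. Lean on these libraries where they do the work, as an engineer would, in place of code of your own. Each camera call takes 0.05 s, during which the arm holds its last target. There are 200 camera calls.

## Task

The check jig has been zeroed with its setting pin, the plain steel cylinder still lying in the V: lift it out and lay it in the free lane of the pin rack, beside the smaller pin. Then take the lens barrel from the rubber mat, lay it in the V with its end right up against the light source and let go of it; swing the hold-down lever over, press it all the way down so that its plunger holds the barrel on both flanks of the V, and finish while still holding the lever down. Set the pin and the barrel down without dropping them, and leave everything else where it is.

Things in the scene. Friction and masses are not known exactly. Their poses are not given: they have to be found in the camera images.
- setting_pin_centre (a point): centre of the setting pin: plain solid steel cylinder, 25 mm diameter, 90 mm long, about 0.33 kg, flat ends. It starts lying in the V of the jig. Its own y axis is the cylinder axis (either way round is the same).
- setting_pin: the same setting pin as a body; origin at its centre.
- lens_centre (a point): centre of the lens barrel to be checked: black tube with thin bright rings and a glass face at each end, 25 mm diameter, 80 mm long, about 0.12 kg. It starts lying on a 3 mm thick grey rubber mat (120 x 150 mm) on the bench, its centre 15.5 mm above the bench. Its own y axis is the barrel axis; both ends are alike.
- lens: the same lens barrel as a body; origin at its centre.
- jig: fixed check jig, aluminium base 90 x 225 x 12 mm (y -130 to +95); origin on the bench under the V seat, V groove along its y. Two V-rests 12 mm thick at y = -31 and +31; fingers fit between them down to the base. End stop: face of the black light source (29 mm across, top 59.5 mm up) at y = +40, behind it to +88. Detector at y = -94 to -72, lever posts 84 mm high at y = -123 to -101.
- v_seat (a point): fixed point of the jig where the lens barrel's centre lies when seated on both flanks with its end against the light source: 45 mm above the bench, axes as the jig's (y along the groove to the source, z up). 90 degree V, edges about 44 mm above the bench. The setting pin starts on the same axis, its centre 6 to 8 mm to the -y side.
- flank_left: the V's flank on the jig's -x side (on both rests); origin as the jig's.
- flank_right: the V's flank on the jig's +x side (on both rests); origin as the jig's.
- hold_lever (a joint): hold-down lever, 172 mm long steel bar: 0 rad = sprung up, 95 degrees from level, just past vertical; 1.65 = all the way down on its stop, level along the groove. Pivot along the jig's x at y = -110, z = 72 mm of the jig; it swings in the plane x = 0 from the -y end over the V to +y. A spring returns it: under 1 N at the tab at first, 2 N near the end, plus about 5 N from the plunger over the last 0.03 rad.
- lever_tab (a point): middle of the thumb tab's upper face (26 x 36 mm), 154 mm along the lever from the pivot, 5 mm above the bar's centreline. Lever up: this face looks to the jig's -y, away from the V, about 225 mm above the bench. Lever all the way down: it faces up, 77 mm above the bench at y = +44 mm of the jig.
- plunger: sprung rubber-footed plunger (13 mm foot) under the lever, 110 mm from the pivot; with the lever down it bears on the top of the barrel over the middle of the V with about 6 N; origin on the lever's centreline.
- pin_rack: fixed wooden rack for setting pins: board 130 x 100 x 8 mm with two notched combs 27 mm high, 10 mm thick, at y = -31 and +31 (fingers fit between); two lanes along its y, at x = -32 mm (the smaller pin) and x = +32 mm (free). Origin under its centre. An alike rack, with a lens barrel in it, stands near.
- pin_lane (a point): centre of the setting pin when it lies in the free lane of the pin rack, across both combs: 36.6 mm above the bench; y along the lane.
- lens_rack: fixed wooden rack alike, for checked lenses; a checked lens barrel lies in its lane x = -32 mm, the other lane is free and stays so. Origin under its centre.
- small_pin: smaller plain steel pin, 20 mm diameter, 90 mm long, in the pin rack; stays there; origin at its centre, y its axis.
- checked_lens: lens barrel already checked, the same type, lying in the lens rack; stays there; origin at its centre, y its axis.
- timer: small white bench timer 58 x 62 x 18 mm, bystander; origin under its centre
- marker_pen: marker pen 132 mm long, 14 mm thick, bystander, lying; origin under its centre
- petri_dish: flat glass petri dish 64 mm across, 16 mm high, bystander; origin under its centre
- ph_strip_box: small box 35 x 50 x 20 mm, bystander; origin under its centre
- cal_weight: brass-coloured knobbed weight 26 mm across, 41 mm high, bystander; origin under its centre
- beaker_50: small glass beaker 48 mm across, 56 mm high, bystander; origin under its centre
Things that resemble listed ones, but are neither listed nor needed, are in the scene too. What is shaped like the lens but green or pink is not meant.

How it is judged:
On the way, in this order (a step that is already met when the one before it is completed fails the run):
1. the setting pin lies in the free lane of the pin rack, let go (x of setting_pin_centre in the frame of pin_lane between -0.004 and 0.004 m and y of setting_pin_centre in the frame of pin_lane between -0.012 and 0.012 m and z of setting_pin_centre in the frame of pin_lane between -0.0035 and 0.0035 m and angle between the y axis of setting_pin_centre and the y axis of pin_lane, either way round below 0.08 rad and contact force between the fingers and setting_pin below 0.1 N), for 0.2 s.
2. the lens barrel lies in the V on both flanks, its end against the light source, let go (x of lens_centre in the frame of v_seat between -0.002 and 0.002 m and y of lens_centre in the frame of v_seat between -0.0035 and 0.0015 m and z of lens_centre in the frame of v_seat between -0.002 and 0.002 m and angle between the y axis of lens_centre and the y axis of v_seat, either way round below 0.05 rad and contact force between the fingers and lens below 0.1 N), for 0.2 s.
At the end, for the whole second after the job is handed in: Pin released in the free lane of its rack (4 mm across, 12 mm along); lens barrel at rest in the V (2 mm), end within 3.5 mm of the source, not gripped; lever held down (over 1.62 of 1.65 rad), plunger over 2.5 N and each flank over 2.2 N on the barrel; small pin and checked lens within 20 mm (all of step 1 and all of step 2 and value of joint hold_lever above 1.62 rad and contact force between plunger and lens above 2.5 N and contact force between lens and flank_left above 2.2 N and contact force between lens and flank_right above 2.2 N and contact force between any of the fingers, the arm and anything else above 0.8 N and linear speed of each of lens, setting_pin below 0.02 m/s and distance of each of small_pin, checked_lens from where it was at the start of the episode below 0.02 m); the arm keeps its last pose, push and grip.
It fails at once if the lens barrel is dropped or thrown (faster than 0.55 m/s with no finger on it) (linear speed of lens above 0.55 m/s and contact force between the fingers and lens below 0.05 N).
It fails at once if the setting pin is dropped or thrown (faster than 0.55 m/s with no finger on it) (linear speed of setting_pin above 0.55 m/s and contact force between the fingers and setting_pin below 0.05 N).
It fails at once if a bystander is pushed more than 40 mm from its place (distance of any of timer, marker_pen, petri_dish, ph_strip_box, cal_weight, beaker_50 from where it was at the start of the episode above 0.04 m).
It fails at once if the smaller pin or the checked lens is taken from its rack (moved more than 30 mm) (distance of any of small_pin, checked_lens from where it was at the start of the episode above 0.03 m).
It also fails if it takes over 67 s, if anything falls off the work surface, if the arm or the gripper's body presses on something with over 40 N, if the wrist force passes 120 N, or if a joint passes its speed limit or range.

## Working session

There is one attempt and no reset: what is moved stays moved. The work goes in short steps, Python scripts to look and compute and a tool call to move; the robot and the scene stay as the last step left them, time stands still between calls to the robot, and variables do not carry over. Pictures are saved under pics/ and viewed, about 8 in all and at most 12, crops included, and the job is handed in when it is done.

Besides the shell and the picture viewer there is one more tool, called as name(argument=value, ...) on one line, values as JSON. jog_arm: Moves the arm, as the interface text tells. Its arguments: {"type":"object","properties":{"deltas":{"type":"array","items":{"type":"number"}},"claw":{"type":"number"},"newtons":{"type":"number"}},"required":["deltas"]}

```bash
ls; mkdir -p pics; python3 - <<'E'
from cell import robot
import cv2
for n in("top","scene"):
    im=robot.read_camera(n);cv2.imwrite(f"pics/{n}0.png",im[:,:,::-1])
    p=robot.camera_params(n);print(n,p)
print(robot.observe())
E
```

```text
pics
top {'fx': 372.6378462747685, 'fy': 372.6378462747685, 'cx': 321.36766745190755, 'cy': 204.2675804854385, 'k1': -0.025838914930666316, 'R': array([[ 0.00282774, -0.99999195,  0.00284542],
       [-0.99844586, -0.00298172, -0.05565044],
       [ 0.05565847, -0.00268364, -0.99844626]]), 't': array([-0.03200303,  0.56627288,  1.137881  ])}
scene {'fx': 378.8881192061146, 'fy': 378.8881192061146, 'cx': 320.23142466164234, 'cy': 201.0298593489563, 'k1': 0.009665497057800045, 'R': array([[-0.67005726, -0.74227762, -0.00687103],
       [-0.30210581,  0.28114391, -0.91087331],
       [ 0.67805262, -0.60826149, -0.4126289 ]]), 't': array([0.37686147, 0.31939865, 0.6406664 ])}
{'time': 0.1, 'qpos': array([-1.35101527e+00,  3.42670736e-01,  1.52491415e+00, -6.09643937e-06,
        1.27538877e+00, -1.45996431e-01]), 'qvel': array([ 0.00100468, -0.00143147, -0.00365498, -0.00018048,  0.00057902,
        0.00102016]), 'joint_efforts': array([ 1.88596183e-03, -4.32004201e+01, -2.44693083e+01,  7.19467713e-02,
        5.26917621e-02, -5.56772795e-05]), 'tool_pos': array([ 0.18772517, -0.48992412,  0.23710783]), 'tool_rot': array([-3.14022550e+00, -1.95137944e-04,  3.65779134e-01]), 'contact_force': array([ 0.72378289, -1.00495019,  0.11400534]), 'torque': array([ 0.04103513,  0.04489751, -0.01289583]), 'opening': 0.09184479513856476}
```

View pics/top0.png

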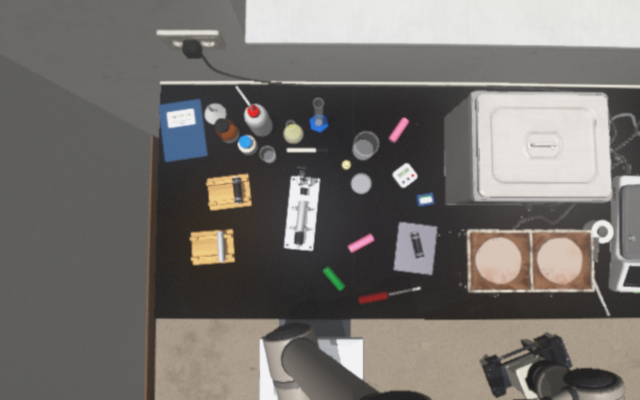

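View pics/scene0.png

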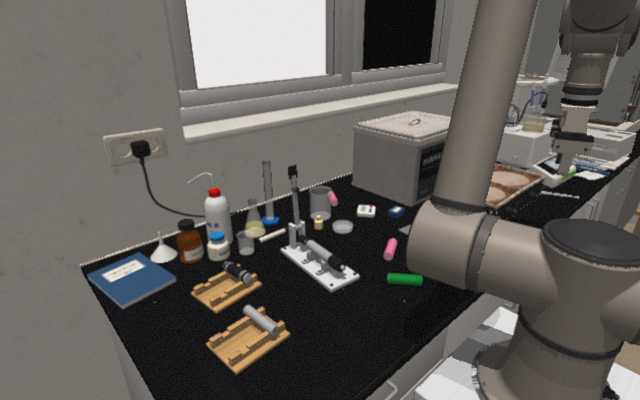

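```bash
cat > h.py <<'E'
import numpy as np,cv2
from cell import robot
def ray(p,uv):
    x=(np.array(uv,float)-[p['cx'],p['cy']])/[p['fx'],p['fy']]
    d=x.copy()
    for _ in range(10): d=x/(1+p['k1']*(d@d))
    return p['R'].T@np.r_[d,1], -p['R'].T@p['t']
def onz(p,uv,z):
    d,c=ray(p,uv); return c+d*(z-c[2])/d[2]
def proj(p,X):
    q=p['R']@np.array(X)+p['t']; d=q[:2]/q[2]
    return d*(1+p['k1']*(d@d))*[p['fx'],p['fy']]+[p['cx'],p['cy']]
E
python3 - <<'E'
import cv2,numpy as np
im=cv2.imread("pics/top0.png")
a=cv2.resize(im[165:275,185:325],None,fx=5.5,fy=5.5,interpolation=cv2.INTER_CUBIC)[:600]
cv2.imwrite("pics/c1.png",a)
b=cv2.resize(im[215:280,385:445],None,fx=8,fy=8,interpolation=cv2.INTER_CUBIC)
cv2.imwrite("pics/c2.png",b)
E
```

```text
(no output)
```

View pics/c1.png

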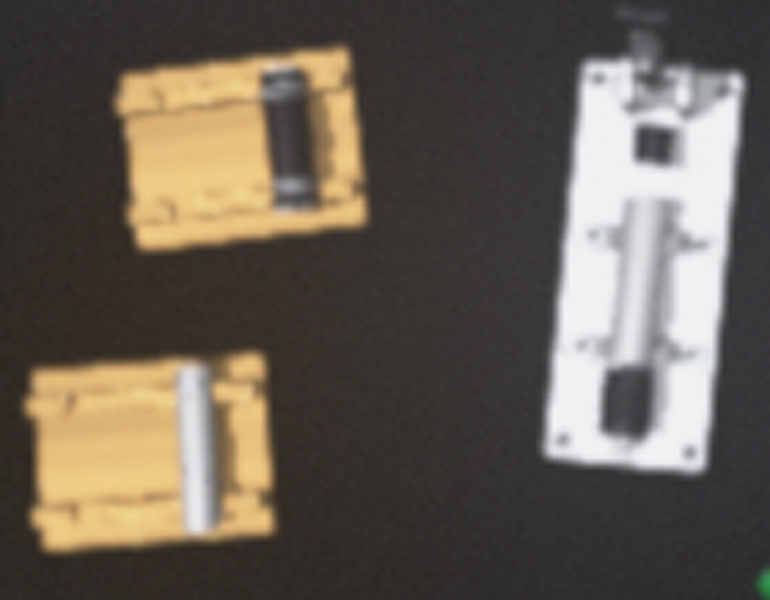

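View pics/c2.png

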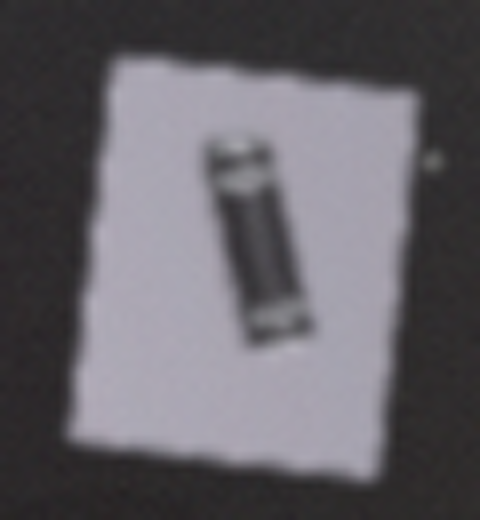

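```bash
python3 - <<'E'
from h import *
p=robot.camera_params("top")
def f1(a):return [185+(a[0]+.5)/5.5-.5,165+(a[1]+.5)/5.5-.5]
def f2(a):return [385+(a[0]+.5)/8-.5,215+(a[1]+.5)/8-.5]
def q(n,pts,z,f):
    W=np.array([onz(p,f(a),z)[:2] for a in pts]);print(n,W.round(4).tolist(),"mean",W.mean(0).round(4),"sides",np.linalg.norm(W-np.roll(W,-1,0),axis=1).round(4));return W
J=q("jig",[(583,60),(745,75),(705,470),(545,457)],.012,f1)
d=(J[2]+J[3]-J[0]-J[1]);print("ydir",d/np.linalg.norm(d),np.arctan2(d[1],d[0]), "seat",J.mean(0)+.0175*d/np.linalg.norm(d))
q("pin",[(652,200),(630,365)],.05,f1)
q("src",[(603,375),(657,375),(650,437),(602,437)],.0595,f1)
R=q("rack",[(33,370),(265,353),(275,533),(42,552)],.008,f1)
e=(R[1]+R[2]-R[0]-R[3]);print("edge",np.arctan2(e[1],e[0]),e/np.linalg.norm(e),"lane",R.mean(0)-.032*e/np.linalg.norm(e))
L=q("small",[(193,365),(203,533)],.035,f1)
L=q("lens",[(237,142),(282,340)],.02,f2);e=L[0]-L[1];print(np.arctan2(e[1],e[0]))
w=robot.camera_params("wrist");o=robot.observe();print(w['R'],w['t'],-w['R'].T@w['t']-o['tool_pos'],w['fx'])
E
```

```text
jig [[0.6562, 0.0659], [0.6479, -0.026], [0.425, -0.0042], [0.432, 0.0856]] mean [0.5403 0.0303] sides [0.0923 0.224  0.0901 0.2251]
ydir [-0.995728    0.09233502] 3.0491259255234002 seat [0.52284402 0.03192945]
pin [[0.5743, 0.0246], [0.4843, 0.036]] mean [0.5293 0.0303] sides [0.0907 0.0907]
src [[0.479, 0.05], [0.4791, 0.0209], [0.4458, 0.0245], [0.4457, 0.0503]] mean [0.4624 0.0364] sides [0.0291 0.0335 0.0258 0.0333]
rack [[0.4796, 0.3763], [0.4897, 0.2448], [0.3886, 0.2377], [0.3773, 0.3691]] mean [0.4338 0.307 ] sides [0.1319 0.1013 0.1319 0.1025]
edge -1.4896682782168733 [ 0.08103908 -0.99671092] lane [0.43120718 0.33886524]
small [[0.4832, 0.2782], [0.3911, 0.2712]] mean [0.4371 0.2747] sides [0.0924 0.0924]
lens [[0.4805, -0.3164], [0.4047, -0.333]] mean [ 0.4426 -0.3247] sides [0.0776 0.0776]
0.21571502859851557
[[ 0.35785645 -0.9337759  -0.00115433]
 [-0.89433622 -0.3430967   0.28713651]
 [-0.2685172  -0.1017213  -0.95788898]] [-0.52407454 -0.03666222  0.39030794] [0.07183433 0.02767989 0.14668595] 343.235518048971
```

Setting pin: the grey cylinder in the jig V (px ~301,208). The small pin is at (222,247) in the lower rack, so that is the pin rack. The upper rack holds a black checked lens (238,190). The target lens is the black barrel on the grey mat at (417,245). The green and pink ones are decoys. All the sizes match, so I'm moving above the jig.

jog_arm(deltas=[0.14,0.22,-0.03,0,0,0.071,0.28,0.44,-0.06,0,0,0.142,0.42,0.65,-0.09,0,0,0.213,0.57,0.867,-0.13,0,0,0.285], claw=1, newtons=25)

```text
time: 0.43
tool_pos: [0.245, -0.4026, 0.2243]
tool_rot: [-3.141, -0.0, 0.818]
contact_force: [0.1, 0.1, -0.5]
opening: 0.0918
```

jog_arm(deltas=[0.14,0.22,-0.03,0,0,0.071,0.28,0.44,-0.06,0,0,0.142,0.42,0.65,-0.09,0,0,0.213,0.57,0.867,-0.13,0,0,0.285])

```text
time: 0.77
tool_pos: [0.3022, -0.3157, 0.2115]
tool_rot: [-3.141, -0.0, 1.266]
contact_force: [0.2, -1.0, 0.7]
opening: 0.0914
```

jog_arm(deltas=[0.14,0.22,-0.03,0,0,0.071,0.28,0.44,-0.06,0,0,0.142,0.42,0.65,-0.09,0,0,0.213,0.57,0.867,-0.13,0,0,0.285])

```text
time: 1.1
tool_pos: [0.3592, -0.229, 0.1985]
tool_rot: [-3.142, -0.0, 1.714]
contact_force: [-0.0, 0.1, 0.0]
opening: 0.0917
```

jog_arm(deltas=[0.14,0.22,-0.03,0,0,0.071,0.28,0.44,-0.06,0,0,0.142,0.42,0.65,-0.09,0,0,0.213,0.57,0.867,-0.13,0,0,0.285])

```text
time: 1.43
tool_pos: [0.4161, -0.1423, 0.1855]
tool_rot: [-3.141, -0.0, 2.162]
contact_force: [-0.1, -0.3, 0.0]
opening: 0.0919
```

jog_arm(deltas=[0.14,0.22,-0.03,0,0,0.071,0.28,0.44,-0.06,0,0,0.142,0.42,0.65,-0.09,0,0,0.213,0.57,0.867,-0.13,0,0,0.285])

```text
time: 1.77
tool_pos: [0.4731, -0.0555, 0.1725]
tool_rot: [-3.142, -0.0, 2.61]
contact_force: [-0.6, -0.0, 0.3]
opening: 0.0917
```

jog_arm(deltas=[0.14,0.22,-0.03,0,0,0.071,0.28,0.44,-0.06,0,0,0.142,0.42,0.65,-0.09,0,0,0.213,0.57,0.867,-0.13,0,0,0.285,0.57,0.867,-0.13,0,0,0.285])

```text
time: 2.18
tool_pos: [0.5312, 0.0332, 0.1587]
tool_rot: [3.14, -0.0, 3.06]
contact_force: [-1.1, -0.6, 0.3]
opening: 0.0917
```

```bash
python3 - <<'E'
from h import *
import pickle
o=robot.observe();p=robot.camera_params("wrist");im=robot.read_camera("wrist")
pickle.dump(p,open("w1.pkl","wb"));cv2.imwrite("pics/w1.png",im[:,:,::-1]);print(o['tool_pos'],o['tool_rot'],o['time'])
E
```

```text
[0.53123426 0.03315489 0.15869813] [ 3.14024237e+00 -1.30513559e-04  3.06006127e+00] 2.1833
```

View pics/w1.png

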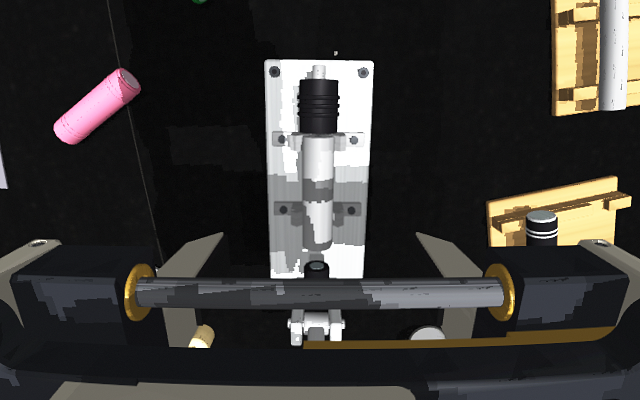

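The wrist view shows the source (319,80–133) and the pin from (318,138) to (317,249), running straight along the jig between the open fingers.

```bash
python3 - <<'E'
from h import *
import pickle
p=pickle.load(open("w1.pkl","rb"))
a=onz(p,(318.5,139),.0575);b=onz(p,(316.5,249),.0475)
s1=onz(p,(301,132),.045);s2=onz(p,(337,132),.045)
print(a,b,(a+b)/2,np.linalg.norm(a-b),np.arctan2(*(a-b)[1::-1]));print(s1,s2,(s1+s2)/2)
C=[onz(p,c,.012) for c in((266,60),(373,61))];print(C,np.mean(C,0))
C=[onz(p,c,.008) for c in((555,114.5),)];print(C)
E
```

```text
[0.4850951  0.03661212 0.0575    ] [0.5761063  0.02748532 0.0475    ] [0.5306007  0.03204872 0.0525    ] 0.09201269404259249 3.041644566056919
[0.48036267 0.02377877 0.045     ] [0.48256624 0.0507738  0.045     ] [0.48146445 0.03727629 0.045     ]
[array([ 0.42362085, -0.00095449,  0.012     ]), array([0.43140978, 0.08519221, 0.012     ])] [0.42751532 0.04211886 0.012     ]
[array([0.48497099, 0.24542013, 0.008     ])]
```

jog_arm(deltas=[0,0,0,0,0,0,0,0.01,-0.2,0,0,0,0,0.01,-0.4,0,0,0,0,0.01,-0.6,0,0,0,0,0.01,-0.6,0,0,0])

```text
time: 2.65
tool_pos: [0.527, 0.03, 0.0967]
tool_rot: [-3.141, -0.007, 3.049]
contact_force: [-1.6, 0.7, -0.7]
opening: 0.0922
```

jog_arm(deltas=[0,0,0,0,0,0,0,0,0,0,0,0])

```text
time: 2.82
tool_pos: [0.5302, 0.0302, 0.1008]
tool_rot: [3.142, 0.001, 3.05]
contact_force: [0.4, -0.2, 0.0]
opening: 0.0921
```

jog_arm(deltas=[0,0.01,-0.2,0,0,0,0,0.01,-0.35,0,0,0,0,0.01,-0.5,0,0,0,0,0.01,-0.58,0,0,0,0,0.01,-0.64,0,0,0])

```text
time: 3.23
tool_pos: [0.5302, 0.0317, 0.0361]
tool_rot: [3.142, 0.001, 3.051]
contact_force: [-0.7, 0.0, -0.4]
opening: 0.0917
```

jog_arm(deltas=[0,0,0,0,0,0,0,0,0,0,0,0,0,0,0,0,0,0,0,0,0,0,0,0,0,0,0,0,0,0], claw=0, newtons=25)

```text
time: 3.65
tool_pos: [0.5302, 0.0319, 0.0364]
tool_rot: [3.141, 0.001, 3.052]
contact_force: [0.4, -0.0, 0.1]
opening: 0.0629
```

jog_arm(deltas=[0,0,0,0,0,0,0,0,0,0,0,0,0,0,0,0,0,0,0,0,0,0,0,0,0,0,0,0,0,0])

```text
time: 4.07
tool_pos: [0.5298, 0.0319, 0.0357]
tool_rot: [3.141, -0.0, 3.052]
contact_force: [0.4, -0.1, -0.7]
opening: 0.0299
```

jog_arm(deltas=[0,0,0,0,0,0,0,0,0,0,0,0,0,0,0,0,0,0])

```text
time: 4.32
tool_pos: [0.5298, 0.0319, 0.0357]
tool_rot: [3.142, -0.0, 3.052]
contact_force: [-0.1, 0.6, 0.1]
opening: 0.0245
```

jog_arm(deltas=[0,0,0.1,0,0,0,0,0,0.25,0,0,0,0,0,0.45,0,0,0,0,0,0.65,0,0,0,0,0,0.65,0,0,0])

```text
time: 4.73
tool_pos: [0.5319, 0.0318, 0.1046]
tool_rot: [3.141, 0.006, 3.052]
contact_force: [1.1, 0.0, -2.4]
opening: 0.0244
```

jog_arm(deltas=[-0.08,0.25,0,0,0,0.009,-0.16,0.5,0,0,0,0.018,-0.246,0.767,0,0,0,0.0273])

```text
time: 4.98
tool_pos: [0.5045, 0.1089, 0.1002]
tool_rot: [-3.142, -0.001, 3.094]
contact_force: [-0.2, 0.8, -3.0]
opening: 0.0245
```

jog_arm(deltas=[-0.08,0.25,0,0,0,0.009,-0.16,0.5,0,0,0,0.018,-0.246,0.767,0,0,0,0.0273])

```text
time: 5.23
tool_pos: [0.4796, 0.1862, 0.1]
tool_rot: [-3.141, -0.001, 3.138]
contact_force: [1.2, 0.8, -2.5]
opening: 0.0244
```

jog_arm(deltas=[-0.08,0.25,0,0,0,0.009,-0.16,0.5,0,0,0,0.018,-0.246,0.767,0,0,0,0.0273])

```text
time: 5.48
tool_pos: [0.455, 0.2628, 0.1]
tool_rot: [-3.141, -0.001, -3.102]
contact_force: [1.3, 0.6, -3.0]
opening: 0.0244
```

jog_arm(deltas=[-0.08,0.25,0,0,0,0.009,-0.16,0.5,0,0,0,0.018,-0.246,0.767,0,0,0,0.0273,-0.246,0.767,0,0,0,0.0273,-0.246,0.767,0,0,0,0.0273])

```text
time: 5.9
tool_pos: [0.4303, 0.3395, 0.0999]
tool_rot: [-3.141, -0.001, -3.057]
contact_force: [-0.6, -1.3, -2.5]
opening: 0.024
```

```bash
python3 - <<'E'
from h import *
import pickle
o=robot.observe();p=robot.camera_params("wrist");im=robot.read_camera("wrist")
pickle.dump(p,open("w2.pkl","wb"));cv2.imwrite("pics/w2.png",im[:,:,::-1]);print(o['tool_pos'],o['tool_rot'],o['time'],o['opening'])
E
```

```text
[0.43030615 0.33951458 0.09988492] [-3.14094967e+00 -1.23649405e-03 -3.05707556e+00] 5.9 0.023989219284356718
```

View pics/w2.png

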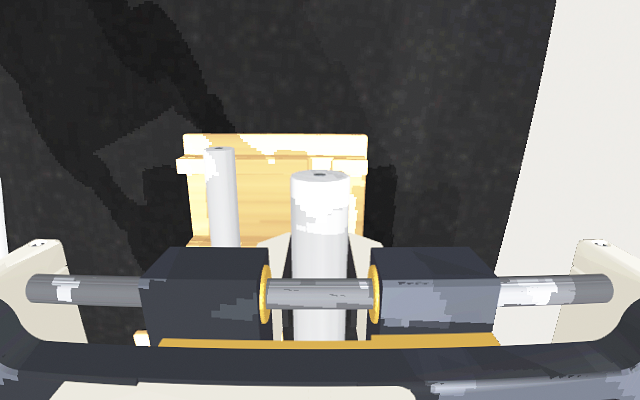

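```bash
python3 - <<'E'
from h import *
import pickle
p=pickle.load(open("w2.pkl","rb"))
a=onz(p,(183,135),.008);b=onz(p,(367,136),.008);print(a,b,np.linalg.norm(a-b),(a+b)/2)
u=(b-a)/np.linalg.norm(b-a);print("yaw of lane",np.arctan2(u[1],u[0])+np.pi/2)
n=np.array([-u[1],u[0],0]); 
for s in(1,-1):
  c=(a+b)/2+s*.05*n+.032*u; print("lane",c)
print("small axis", onz(p,(220,151),.0343+.0), onz(p,(226,240),.0443))
print("pin end axis",onz(p,(320,176),.1079))
im=cv2.imread("pics/w2.png");cv2.imwrite("pics/c3.png",cv2.resize(im[120:260,160:400],None,fx=3.3,fy=3.3,interpolation=cv2.INTER_CUBIC))
E
```

```text
[0.38775697 0.2404711  0.008     ] [0.37800664 0.36842655 0.008     ] 0.12832640861952505 [0.38288181 0.30444882 0.008     ]
yaw of lane 3.2176466786853033
lane [0.33059496 0.33255729 0.008     ]
lane [0.43030589 0.34015536 0.008     ]
small axis [0.39213905 0.27408301 0.0343    ] [0.44778553 0.28089968 0.0443    ]
pin end axis [0.38555082 0.33626541 0.1079    ]
```

View pics/c3.png

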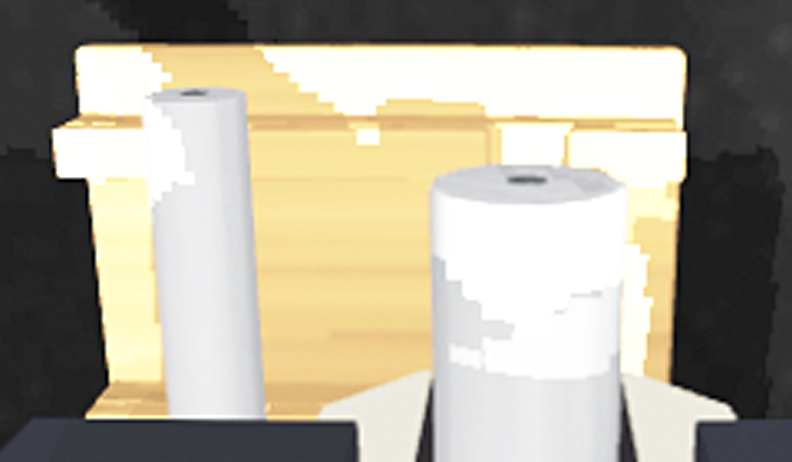

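```bash
python3 - <<'E'
from h import *
import pickle
p=pickle.load(open("w2.pkl","rb"))
f=lambda u,v:(160+(u+.5)/3.3-.5,120+(v+.5)/3.3-.5)
t=np.array([.4303,.3395]); d=np.array([-.9969,-.0795]);n=np.array([-d[1],d[0]])*-1
def show(nm,uv,z):
    X=onz(p,f(*uv),z)[:2];print(nm,X.round(4),"along",((X-t)@d).round(4),"lateral",((X-t)@n).round(4))
show("small mark",(194,93),.0331);show("pin mark",(527,180),.1079)
show("notchL",(498,125),.027);show("notchR",(570,125),.027)
show("combL",(53,124),.027);show("combR",(686,124),.027)
show("boardL",(77,46),.008);show("boardR",(686,48),.008)
E
```

```text
small mark [0.3904 0.2727] along 0.0451 lateral -0.0634
pin mark [0.3848 0.3359] along 0.0456 lateral 0.0001
notchL [0.3929 0.3309] along 0.0379 lateral -0.0056
notchR [0.3917 0.345 ] along 0.038 lateral 0.0085
combL [0.3999 0.2427] along 0.038 lateral -0.0941
combR [0.3896 0.3676] along 0.0384 lateral 0.0313
boardL [0.3868 0.2405] along 0.0513 lateral -0.0953
boardR [0.3767 0.3686] along 0.0511 lateral 0.0333
```

The pin in the grip and the notch line up to within about 0.7 mm. I'm correcting by that and lowering.

jog_arm(deltas=[-0.01,0.007,-0.2,0,0,0,-0.015,0.007,-0.4,0,0,0,-0.015,0.007,-0.58,0,0,0,-0.015,0.007,-0.67,0,0,0,-0.015,0.007,-0.7,0,0,0])

```text
time: 6.37
tool_pos: [0.4294, 0.3378, 0.029]
tool_rot: [-3.14, -0.003, -3.061]
contact_force: [0.8, -0.3, -3.4]
opening: 0.0244
```

jog_arm(deltas=[0,0,0,0,0,0,0,0,-0.01,0,0,0,0,0,-0.02,0,0,0])

```text
time: 6.62
tool_pos: [0.4308, 0.3396, 0.0298]
tool_rot: [3.141, 0.002, -3.06]
contact_force: [0.3, 0.7, -3.0]
opening: 0.0243
```

jog_arm(deltas=[0,0.004,-0.01,0,0,0,0,0.004,-0.02,0,0,0,0,0.004,-0.02,0,0,0])

```text
time: 6.87
tool_pos: [0.4303, 0.34, 0.0273]
tool_rot: [3.141, 0.001, -3.06]
contact_force: [0.3, -0.5, -0.8]
opening: 0.0243
```

jog_arm(deltas=[0,0,-0.005,0,0,0,0,0,-0.005,0,0,0,0,0,-0.005,0,0,0])

```text
time: 7.12
tool_pos: [0.4303, 0.34, 0.0269]
tool_rot: [3.141, 0.001, -3.06]
contact_force: [-0.7, -1.6, 4.5]
opening: 0.0243
```

jog_arm(deltas=[0,0,0.01,0,0,0,0,0,0.01,0,0,0,0,0,0.01,0,0,0,0,0,0.01,0,0,0,0,0,0.01,0,0,0], claw=0.48)

```text
time: 7.53
tool_pos: [0.4298, 0.3398, 0.0271]
tool_rot: [-3.142, -0.0, -3.06]
contact_force: [0.5, 0.5, 1.0]
opening: 0.0438
```

jog_arm(deltas=[0,0,0.1,0,0,0,0,0,0.3,0,0,0,0,0,0.6,0,0,0,0,0,0.9,0,0,0,0,0,0.9,0,0,0])

```text
time: 7.95
tool_pos: [0.4326, 0.3416, 0.1235]
tool_rot: [3.137, 0.009, -3.06]
contact_force: [1.8, 0.3, 0.2]
opening: 0.0441
```

jog_arm(deltas=[0,0,0,0,0,0,0,0,0,0,0,0], claw=1)

```text
time: 8.12
tool_pos: [0.4296, 0.3397, 0.1173]
tool_rot: [3.142, -0.0, -3.06]
contact_force: [-0.3, -0.1, 0.1]
opening: 0.0531
```

```bash
python3 - <<'E'
from h import *
import pickle
o=robot.observe();p=robot.camera_params("wrist");im=robot.read_camera("wrist")
pickle.dump(p,open("w3.pkl","wb"));cv2.imwrite("pics/w3.png",im[:,:,::-1]);print(o['tool_pos'],o['tool_rot'],o['time'],o['opening'])
E
```

```text
[0.42962569 0.33967418 0.11733102] [ 3.14154665e+00 -7.92881580e-05 -3.05978935e+00] 8.1167 0.05312767381516542
```

View pics/w3.png

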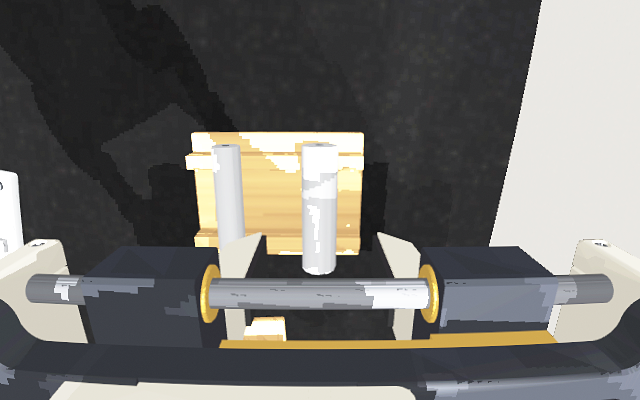

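```bash
python3 - <<'E'
from h import *
import pickle
p=pickle.load(open("w3.pkl","rb"))
d=np.array([-.9967,-.0818]);n=np.array([.0818,-.9967])*-1;t=np.array([.4298,.3398])
def show(nm,uv,z):
    X=onz(p,uv,z)[:2];print(nm,X.round(4),"along",((X-t)@d).round(4),"lat",((X-t)@n).round(4))
show("pin front",(319.5,145.5),.0366);show("pin rear",(319,273),.0366);show("rear top",(319,266),.049)
show("small front",(227,147.5),.0331)
show("bL",(191,133),.008);show("bR",(363.5,134),.008);show("rearR",(360,254),.008)
E
```

```text
pin front [0.3852 0.3364] along 0.0447 lat 0.0003
pin rear [0.4797 0.3439] along -0.0501 lat -0.0
rear top [0.4673 0.3429] along -0.0376 lat -0.0
small front [0.392 0.274] along 0.043 lat -0.0625
bL [0.3875 0.2402] along 0.0503 lat -0.0958
bR [0.3781 0.3686] along 0.0492 lat 0.0329
rearR [0.4756 0.3774] along -0.0487 lat 0.0337
```

Pin seated in the free lane (centre about 3 mm along, 0 across). Now to the lens.

jog_arm(deltas=[0.006,-0.31,0,0,0,0.004,0.012,-0.63,0,0,0,0.008,0.018,-0.95,0,0,0,0.012])

```text
time: 8.42
tool_pos: [0.4306, 0.2437, 0.1158]
tool_rot: [-3.141, -0.003, -3.039]
contact_force: [0.6, -0.0, 0.8]
opening: 0.0768
```

jog_arm(deltas=[0.006,-0.31,0,0,0,0.004,0.012,-0.63,0,0,0,0.008,0.018,-0.95,0,0,0,0.012])

```text
time: 8.67
tool_pos: [0.4324, 0.1483, 0.1161]
tool_rot: [-3.142, -0.003, -3.021]
contact_force: [1.2, -0.2, -0.1]
opening: 0.091
```

jog_arm(deltas=[0.006,-0.31,0,0,0,0.004,0.012,-0.63,0,0,0,0.008,0.018,-0.95,0,0,0,0.012])

```text
time: 8.92
tool_pos: [0.4343, 0.0534, 0.1162]
tool_rot: [3.141, -0.003, -3.003]
contact_force: [0.7, -0.1, 0.2]
opening: 0.0916
```

jog_arm(deltas=[0.006,-0.31,0,0,0,0.004,0.012,-0.63,0,0,0,0.008,0.018,-0.95,0,0,0,0.012])

```text
time: 9.17
tool_pos: [0.4361, -0.0415, 0.1162]
tool_rot: [3.14, -0.002, -2.984]
contact_force: [0.8, -0.3, 0.6]
opening: 0.0921
```

jog_arm(deltas=[0.006,-0.31,0,0,0,0.004,0.012,-0.63,0,0,0,0.008,0.018,-0.95,0,0,0,0.012])

```text
time: 9.42
tool_pos: [0.4379, -0.1364, 0.1161]
tool_rot: [3.14, -0.002, -2.965]
contact_force: [1.0, 0.3, 0.2]
opening: 0.0924
```

jog_arm(deltas=[0.006,-0.31,0,0,0,0.004,0.012,-0.63,0,0,0,0.008,0.018,-0.95,0,0,0,0.012])

```text
time: 9.67
tool_pos: [0.4398, -0.2313, 0.116]
tool_rot: [3.139, -0.002, -2.947]
contact_force: [0.8, -0.1, -0.7]
opening: 0.0918
```

jog_arm(deltas=[0.006,-0.31,0,0,0,0.004,0.012,-0.63,0,0,0,0.008,0.018,-0.95,0,0,0,0.012,0.018,-0.95,0,0,0,0.012,0.018,-0.95,0,0,0,0.012])

```text
time: 10.08
tool_pos: [0.4416, -0.326, 0.1156]
tool_rot: [3.139, -0.001, -2.931]
contact_force: [-0.7, 0.9, -0.5]
opening: 0.0918
```

```bash
python3 - <<'E'
from h import *
import pickle
o=robot.observe();p=robot.camera_params("wrist");im=robot.read_camera("wrist")
pickle.dump(p,open("w4.pkl","wb"));cv2.imwrite("pics/w4.png",im[:,:,::-1]);print(o['tool_pos'],o['tool_rot'],o['time'],o['opening'])
E
```

```text
[ 0.44161917 -0.32604023  0.1156382 ] [ 3.13918487e+00 -1.42663422e-03 -2.93052821e+00] 10.0833 0.09184026816781231
```

View pics/w4.png

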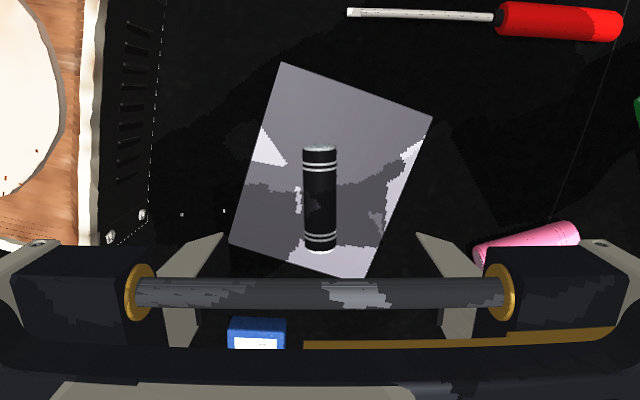

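The wrist view shows the black ringed lens from (319,146) to (320,250) on the grey mat, centred between the fingers. The pink decoy is off to the right.

```bash
python3 - <<'E'
from h import *
import pickle
p=pickle.load(open("w4.pkl","rb"))
a=onz(p,(319,148),.0155);b=onz(p,(320,252),.0155);c=onz(p,(319,144),.028);e=onz(p,(320,245),.028)
for x,y in((a,b),(c,e)): print(x,y,(x+y)/2,np.linalg.norm(x-y),np.arctan2(*(x-y)[1::-1]))
print("pink",onz(p,(480,255),.0))
w=np.array(proj(p,(.4416,-.326,.0155)));print(w)
E
```

```text
[ 0.4023981  -0.33401236  0.0155    ] [ 0.48279032 -0.31597217  0.0155    ] [ 0.44259421 -0.32499227  0.0155    ] 0.08239148733168578 -2.9208472001820573
[ 0.39785155 -0.33501139  0.028     ] [ 0.4712422  -0.31851807  0.028     ] [ 0.43454688 -0.32676473  0.028     ] 0.07522111929748738 -2.9205321418055656
pink [ 0.46512724 -0.17908193  0.        ]
[318.49377618 200.88087971]
```

jog_arm(deltas=[0,0,-0.2,0,0,0.004,0,0,-0.4,0,0,0.004,0,0,-0.6,0,0,0.004,0,0,-0.75,0,0,0.004,0,0,-0.82,0,0,0.004])

```text
time: 10.55
tool_pos: [0.4414, -0.3225, 0.0328]
tool_rot: [3.137, -0.003, -2.92]
contact_force: [0.2, 0.7, -0.2]
opening: 0.0917
```

jog_arm(deltas=[0,0,-0.05,0,0,0,0,0,-0.1,0,0,0,0,0,-0.15,0,0,0,0,0,-0.18,0,0,0,0,0,-0.18,0,0,0])

```text
time: 10.97
tool_pos: [0.4424, -0.325, 0.0171]
tool_rot: [3.141, -0.0, -2.921]
contact_force: [-0.1, -0.3, 0.5]
opening: 0.0921
```

jog_arm(deltas=[0,0,0,0,0,0])

```text
time: 11.05
tool_pos: [0.4426, -0.3253, 0.0175]
tool_rot: [-3.141, 0.0, -2.922]
contact_force: [0.4, -0.1, 0.0]
opening: 0.0921
```

jog_arm(deltas=[0,0,-0.01,0,0,0,0,0,-0.01,0,0,0,0,0,-0.01,0,0,0,0,0,-0.01,0,0,0,0,0,-0.01,0,0,0], claw=0, newtons=15)

```text
time: 11.47
tool_pos: [0.4426, -0.3252, 0.0164]
tool_rot: [-3.142, 0.0, -2.922]
contact_force: [-0.6, -0.1, -0.4]
opening: 0.063
```

jog_arm(deltas=[0,0,0,0,0,0,0,0,0,0,0,0,0,0,0,0,0,0,0,0,0,0,0,0,0,0,0,0,0,0])

```text
time: 11.88
tool_pos: [0.4425, -0.3252, 0.0162]
tool_rot: [3.142, 0.0, -2.922]
contact_force: [0.0, 0.8, 0.0]
opening: 0.0297
```

jog_arm(deltas=[0,0,0,0,0,0,0,0,0,0,0,0,0,0,0,0,0,0])

```text
time: 12.13
tool_pos: [0.4425, -0.3252, 0.0162]
tool_rot: [3.142, 0.0, -2.922]
contact_force: [0.0, 0.1, -0.8]
opening: 0.0246
```

jog_arm(deltas=[0,0,0.1,0,0,0,0,0,0.3,0,0,0,0,0,0.6,0,0,0,0,0,0.9,0,0,0,0,0,0.9,0,0,0])

```text
time: 12.55
tool_pos: [0.4449, -0.3274, 0.1124]
tool_rot: [-3.133, 0.006, -2.921]
contact_force: [0.9, -0.7, -0.4]
opening: 0.0245
```

jog_arm(deltas=[0.07,0.3,0,0,0,-0.017,0.14,0.6,0,0,0,-0.034,0.212,0.893,0,0,0,-0.05])

```text
time: 12.8
tool_pos: [0.4634, -0.2349, 0.1065]
tool_rot: [3.141, 0.0, -3.003]
contact_force: [0.3, -0.1, -2.3]
opening: 0.0245
```

jog_arm(deltas=[0.07,0.3,0,0,0,-0.017,0.14,0.6,0,0,0,-0.034,0.212,0.893,0,0,0,-0.05])

```text
time: 13.05
tool_pos: [0.4847, -0.145, 0.1063]
tool_rot: [3.141, -0.0, -3.08]
contact_force: [0.5, 0.3, -0.9]
opening: 0.0245
```

jog_arm(deltas=[0.07,0.3,0,0,0,-0.017,0.14,0.6,0,0,0,-0.034,0.212,0.893,0,0,0,-0.05])

```text
time: 13.3
tool_pos: [0.5059, -0.0556, 0.1064]
tool_rot: [3.141, -0.0, 3.125]
contact_force: [0.9, -0.6, -0.6]
opening: 0.0247
```

jog_arm(deltas=[0.07,0.3,0,0,0,-0.017,0.14,0.6,0,0,0,-0.034,0.212,0.893,0,0,0,-0.05,0.212,0.893,0,0,0,-0.05,0.212,0.893,0,0,0,-0.05])

```text
time: 13.72
tool_pos: [0.5271, 0.0334, 0.1062]
tool_rot: [-3.142, -0.0, 3.051]
contact_force: [-0.4, -0.5, -1.5]
opening: 0.0247
```

jog_arm(deltas=[0,0,0,0,0,0,0,0,0,0,0,0])

```text
time: 13.88
tool_pos: [0.527, 0.031, 0.1062]
tool_rot: [-3.141, -0.0, 3.047]
contact_force: [-0.6, -0.3, -0.3]
opening: 0.0246
```

```bash
python3 - <<'E'
from h import *
import pickle
o=robot.observe();p=robot.camera_params("wrist");im=robot.read_camera("wrist")
pickle.dump(p,open("w5.pkl","wb"));cv2.imwrite("pics/w5.png",im[:,:,::-1]);print(o['tool_pos'],o['tool_rot'],o['time'],o['opening'])
cv2.imwrite("pics/c5.png",cv2.resize(cv2.imread("pics/w5.png")[30:280,210:430],None,fx=2.4,fy=2.4,interpolation=cv2.INTER_CUBIC))
E
```

```text
[0.52700352 0.03104584 0.10620099] [-3.14140894e+00 -4.04042733e-04  3.04665975e+00] 13.8833 0.024563787291686102
```

View pics/c5.png

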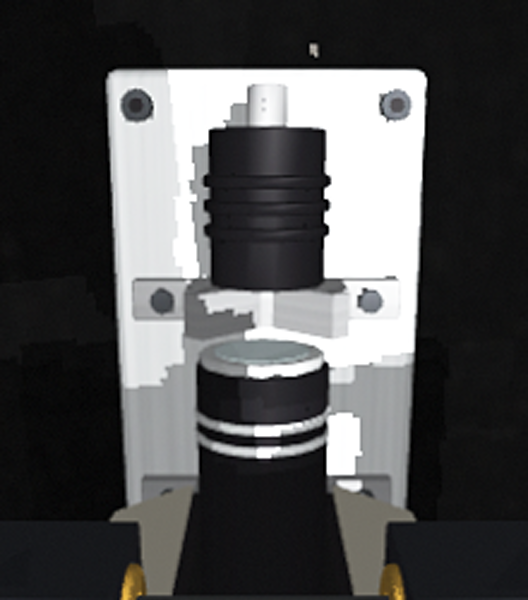

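The held lens's end face is at crop (265,352) and the source face edge at (267,287).

```bash
python3 - <<'E'
from h import *
import pickle
p=pickle.load(open("w5.pkl","rb"))
f=lambda u,v:(210+(u+.5)/2.4-.5,30+(v+.5)/2.4-.5)
t=np.array([.527,.0310]);d=np.array([-.9957,.0923]);n=np.array([d[1],-d[0]])
def s(nm,uv,z):
    X=onz(p,f(*uv),z)[:2];print(nm,X.round(4),"along",((X-t)@d).round(4),"lat",((X-t)@n).round(4))
s("lens end centre",(263,353),.1055);s("lens end top",(263,341),.1180);s("end bottom",(263,376),.093)
s("lensL",(197,365),.1055);s("lensR",(328,365),.1055)
s("srcface top",(267,284),.0595);s("srcface mid L",(210,270),.045);s("srcface mid R",(325,270),.045);s("src face",(267,287),.0595)
s("baseL",(108,70),.012);s("baseR",(426,70),.012)
s("Vbot",(267,325),.0273)
E
```

```text
lens end centre [0.4847 0.0352] along 0.0425 lat 0.0003
lens end top [0.4797 0.0357] along 0.0475 lat 0.0003
end bottom [0.4925 0.0345] along 0.0347 lat 0.0003
lensL [0.4859 0.0229] along 0.0402 lat -0.0119
lensR [0.4881 0.0469] along 0.0402 lat 0.0123
srcface top [0.4792 0.0367] along 0.0481 lat 0.0012
srcface mid L [0.4765 0.0225] along 0.0495 lat -0.0131
srcface mid R [0.4793 0.0514] along 0.0494 lat 0.0159
src face [0.4799 0.0366] along 0.0474 lat 0.0012
baseL [ 0.4229 -0.002 ] along 0.1006 lat -0.0425
baseR [0.4312 0.0855] along 0.1005 lat 0.0455
Vbot [0.4956 0.0353] along 0.0317 lat 0.0014
```

jog_arm(deltas=[0,0.012,-0.15,0,0,0,0,0.012,-0.3,0,0,0,0,0.012,-0.45,0,0,0,0,0.012,-0.55,0,0,0,0,0.012,-0.58,0,0,0])

```text
time: 14.35
tool_pos: [0.5263, 0.0324, 0.0467]
tool_rot: [-3.142, -0.003, 3.046]
contact_force: [-0.9, 0.0, -2.0]
opening: 0.0246
```

jog_arm(deltas=[0,0,0,0,0,0,-0.01,0.001,0,0,0,0,-0.02,0.002,0,0,0,0,-0.03,0.003,0,0,0,0,-0.03,0.003,0,0,0,0])

```text
time: 14.77
tool_pos: [0.5244, 0.0336, 0.0489]
tool_rot: [3.141, 0.001, 3.048]
contact_force: [0.2, -0.2, -2.0]
opening: 0.0244
```

jog_arm(deltas=[-0.005,0,0,0,0,0,-0.01,0.001,0,0,0,0,-0.01,0.001,0,0,0,0])

```text
time: 15.02
tool_pos: [0.524, 0.0336, 0.0487]
tool_rot: [3.142, 0.002, 3.047]
contact_force: [2.0, 0.1, -1.5]
opening: 0.0245
```

jog_arm(deltas=[0,-0.01,0,0,0,0,-0.005,-0.01,0,0,0,0,-0.005,-0.01,0,0,0,0])

```text
time: 15.27
tool_pos: [0.5239, 0.0326, 0.0486]
tool_rot: [3.141, 0.003, 3.047]
contact_force: [4.0, 0.5, -1.2]
opening: 0.0247
```

jog_arm(deltas=[-0.005,0,0,0,0,0,-0.01,0,0,0,0,0,-0.01,0,0,0,0,0])

```text
time: 15.52
tool_pos: [0.5239, 0.0326, 0.0488]
tool_rot: [3.141, 0.005, 3.047]
contact_force: [7.4, 1.2, -1.7]
opening: 0.0246
```

jog_arm(deltas=[0.015,0,0,0,0,0,0.015,0,-0.01,0,0,0,0.015,0,-0.02,0,0,0,0.015,0,-0.025,0,0,0,0.015,0,-0.025,0,0,0])

```text
time: 15.93
tool_pos: [0.5239, 0.0325, 0.046]
tool_rot: [-3.142, 0.001, 3.047]
contact_force: [4.5, -0.8, 0.7]
opening: 0.0246
```

jog_arm(deltas=[0,0,-0.005,0,0,0,0,0,-0.005,0,0,0])

```text
time: 16.1
tool_pos: [0.5239, 0.0324, 0.0457]
tool_rot: [-3.142, 0.002, 3.047]
contact_force: [4.6, -0.4, 2.9]
opening: 0.0246
```

jog_arm(deltas=[0,0,0.005,0,0,0,0,0,0.005,0,0,0,0,0,0.005,0,0,0,0,0,0.005,0,0,0,0,0,0.005,0,0,0], claw=0.55)

```text
time: 16.52
tool_pos: [0.5226, 0.0327, 0.0454]
tool_rot: [3.141, -0.002, 3.048]
contact_force: [1.2, -0.6, 0.1]
opening: 0.0492
```

jog_arm(deltas=[0,0,0.1,0,0,0,0,0,0.3,0,0,0,0,0,0.6,0,0,0,0,0,0.8,0,0,0,0,0,0.8,0,0,0])

```text
time: 16.93
tool_pos: [0.5257, 0.0325, 0.1305]
tool_rot: [3.141, 0.008, 3.048]
contact_force: [1.1, -1.0, 0.0]
opening: 0.0504
```

jog_arm(deltas=[0,0,0,0,0,0,0,0,0,0,0,0])

```text
time: 17.1
tool_pos: [0.5227, 0.0327, 0.1254]
tool_rot: [3.142, -0.001, 3.047]
contact_force: [-0.6, -0.2, 0.9]
opening: 0.0506
```

```bash
python3 - <<'E'
from h import *
import pickle
o=robot.observe();p=robot.camera_params("wrist");im=robot.read_camera("wrist")
pickle.dump(p,open("w6.pkl","wb"));cv2.imwrite("pics/w6.png",im[:,:,::-1]);print(o['tool_pos'],o['tool_rot'],o['time'],o['opening'])
cv2.imwrite("pics/c6.png",cv2.resize(cv2.imread("pics/w6.png")[50:350,160:480],None,fx=2,fy=2,interpolation=cv2.INTER_CUBIC))
E
```

```text
[0.52272145 0.03268709 0.12540766] [ 3.14150434e+00 -9.67234684e-04  3.04746166e+00] 17.1 0.05061982358256917
```

View pics/c6.png

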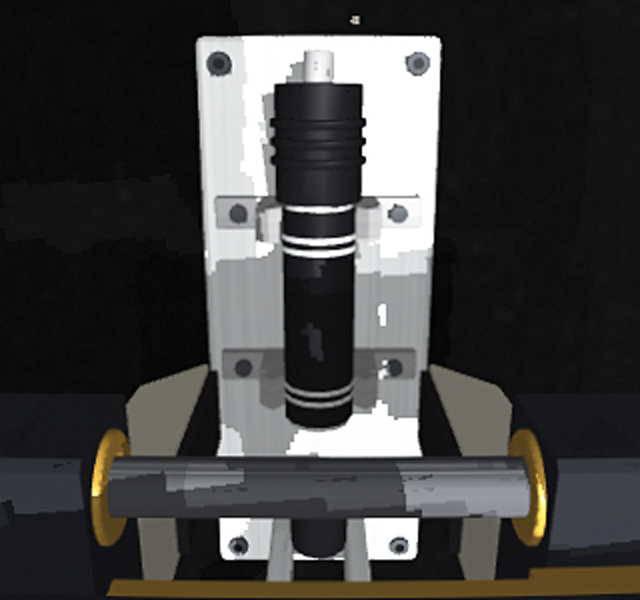

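Lens lies straight in the V with its end against the source. Going over the raised lever with the fingers shut.

jog_arm(deltas=[0,0,0.25,0,0,0,0,0,0.5,0,0,0,0,0,0.8,0,0,0], claw=0)

```text
time: 17.4
tool_pos: [0.5219, 0.0327, 0.2042]
tool_rot: [3.142, -0.006, 3.047]
contact_force: [-0.4, 0.6, 0.1]
opening: 0.0351
```

jog_arm(deltas=[0,0,0.25,0,0,0,0,0,0.5,0,0,0,0,0,0.7,0,0,0,0,0,0.8,0,0,0,0,0,0.8,0,0,0])

```text
time: 17.82
tool_pos: [0.524, 0.0326, 0.2868]
tool_rot: [3.141, 0.002, 3.047]
contact_force: [-0.2, -0.6, -1.4]
opening: 0.0025
```

jog_arm(deltas=[0.2,-0.019,0,0,0,0,0.4,-0.037,0,0,0,0,0.6,-0.056,0,0,0,0,0.79,-0.073,0,0,0,0])

```text
time: 18.15
tool_pos: [0.6026, 0.0253, 0.283]
tool_rot: [3.142, -0.004, 3.047]
contact_force: [1.3, -1.0, 0.4]
opening: 0.0004
```

jog_arm(deltas=[0.2,-0.019,0,0,0,0,0.4,-0.037,0,0,0,0,0.6,-0.056,0,0,0,0,0.79,-0.073,0,0,0,0,0.79,-0.073,0,0,0,0])

```text
time: 18.57
tool_pos: [0.683, 0.0175, 0.2811]
tool_rot: [-3.142, -0.005, 3.047]
contact_force: [0.2, 0.5, -0.0]
opening: 0.0005
```

jog_arm(deltas=[0,0,0,0,0,0,0,0,0,0,0,0])

```text
time: 18.73
tool_pos: [0.6805, 0.0181, 0.2838]
tool_rot: [3.141, -0.003, 3.047]
contact_force: [-0.0, 0.4, 0.4]
opening: 0.0005
```

jog_arm(deltas=[0,0,-0.15,0,0,0,0,0,-0.3,0,0,0,0,0,-0.45,0,0,0,0,0,-0.51,0,0,0,0,0,-0.51,0,0,0])

```text
time: 19.15
tool_pos: [0.6799, 0.0183, 0.2331]
tool_rot: [3.142, -0.004, 3.048]
contact_force: [-0.0, 0.4, 0.6]
opening: 0.0002
```

jog_arm(deltas=[-0.12,0.011,0,0,0,0,-0.239,0.022,0,0,0,0,-0.358,0.033,0,0,0,0,-0.478,0.044,-0.01,0,0,0,-0.593,0.055,-0.014,0,0,0])

```text
time: 19.57
tool_pos: [0.6217, 0.0236, 0.2349]
tool_rot: [3.141, 0.003, 3.047]
contact_force: [1.7, -0.0, -1.4]
opening: 0.0002
```

```bash
python3 - <<'E'
from h import *
o=robot.observe();im=robot.read_camera("scene");print(o['tool_pos'],o['contact_force'])
cv2.imwrite("pics/s7.png",cv2.resize(im[100:320,180:440,::-1],None,fx=2.5,fy=2.5,interpolation=cv2.INTER_CUBIC))
E
```

```text
[0.62174884 0.02358426 0.23485555] [ 1.69563912 -0.01272414 -1.37654003]
```

View pics/s7.png

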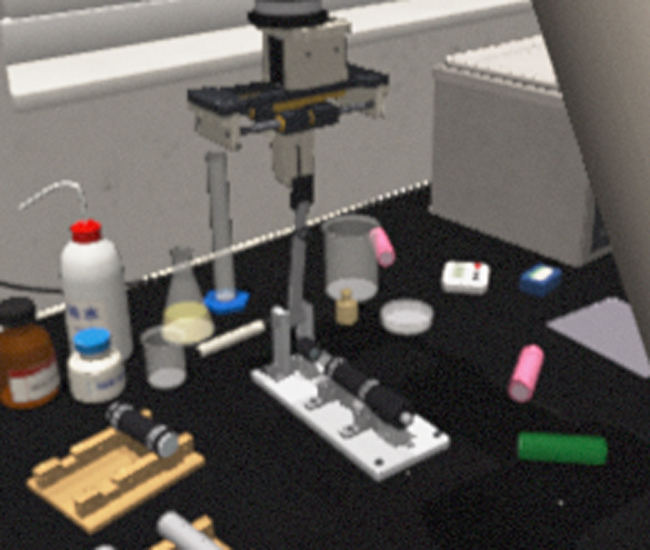

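The fingertips are behind the thumb tab and the lever is starting to swing. Continuing along the arc.

jog_arm(deltas=[-0.129,0.012,-0.026,0,0,0,-0.254,0.024,-0.059,0,0,0,-0.376,0.035,-0.105,0,0,0,-0.494,0.046,-0.162,0,0,0])

```text
time: 19.95
tool_pos: [0.573, 0.0281, 0.2187]
tool_rot: [3.141, 0.004, 3.047]
contact_force: [1.0, -0.1, 0.7]
opening: 0.0003
```

jog_arm(deltas=[-0.112,0.01,-0.066,0,0,0,-0.218,0.02,-0.143,0,0,0,-0.318,0.029,-0.228,0,0,0,-0.408,0.038,-0.322,0,0,0])

```text
time: 20.28
tool_pos: [0.5323, 0.0319, 0.1863]
tool_rot: [3.141, 0.003, 3.047]
contact_force: [-0.1, -1.2, 1.9]
opening: 0.0008
```

jog_arm(deltas=[0,0,0,0,0,0,0,0,0,0,0,0])

```text
time: 20.45
tool_pos: [0.5323, 0.0319, 0.186]
tool_rot: [3.141, 0.001, 3.047]
contact_force: [-0.0, 0.2, 0.9]
opening: 0.0004
```

```bash
python3 - <<'E'
from h import *
o=robot.observe();f=[]
print(o['tool_pos'],o['contact_force'],o['torque'],o['time'])
E
```

```text
[0.53234916 0.03190297 0.18598211] [-0.02291789  0.211119    0.89944512] [ 0.08329983 -0.14957903  0.00954305] 20.45
```

jog_arm(deltas=[-0.083,0.008,-0.101,0,0,0,-0.156,0.014,-0.209,0,0,0,-0.234,0.022,-0.317,0,0,0,-0.307,0.028,-0.432,0,0,0])

```text
time: 20.78
tool_pos: [0.5029, 0.0346, 0.1428]
tool_rot: [3.141, 0.004, 3.047]
contact_force: [1.1, -0.2, 1.3]
opening: 0.0004
```

jog_arm(deltas=[-0.059,0.005,-0.121,0,0,0,-0.112,0.01,-0.248,0,0,0,-0.15,0.014,-0.354,0,0,0,-0.169,0.016,-0.408,0,0,0])

```text
time: 21.12
tool_pos: [0.4852, 0.0362, 0.101]
tool_rot: [3.141, 0.002, 3.047]
contact_force: [0.1, -0.2, 1.3]
opening: 0.0004
```

jog_arm(deltas=[0,0,0,0,0,0,0,0,0,0,0,0])

```text
time: 21.28
tool_pos: [0.4849, 0.0363, 0.1015]
tool_rot: [3.141, 0.0, 3.047]
contact_force: [-1.2, 0.1, 1.3]
opening: 0.0004
```

jog_arm(deltas=[-0.01,0.001,-0.04,0,0,0,-0.02,0.002,-0.08,0,0,0,-0.03,0.003,-0.11,0,0,0,-0.03,0.003,-0.13,0,0,0,-0.03,0.003,-0.13,0,0,0])

```text
time: 21.7
tool_pos: [0.4826, 0.0365, 0.0884]
tool_rot: [3.141, 0.003, 3.047]
contact_force: [3.0, -0.2, 6.8]
opening: 0.0003
```

jog_arm(deltas=[0,0,-0.01,0,0,0,0,0,-0.015,0,0,0,0,0,-0.015,0,0,0])

```text
time: 21.95
tool_pos: [0.4826, 0.0365, 0.0875]
tool_rot: [3.141, 0.003, 3.047]
contact_force: [1.0, -0.2, 11.4]
opening: 0.0005
```

jog_arm(deltas=[0,0,-0.01,0,0,0,0,0,-0.01,0,0,0,0,0,-0.01,0,0,0])

```text
time: 22.2
tool_pos: [0.4825, 0.0365, 0.0868]
tool_rot: [3.141, 0.004, 3.048]
contact_force: [-0.5, 0.1, 13.5]
opening: 0.0003
```

jog_arm(deltas=[0,0,-0.01,0,0,0,0,0,-0.02,0,0,0,0,0,-0.02,0,0,0,0,0,-0.02,0,0,0])

```text
time: 22.53
tool_pos: [0.4826, 0.0365, 0.0855]
tool_rot: [3.142, 0.004, 3.048]
contact_force: [-2.1, -0.5, 20.3]
opening: 0.0006
```

jog_arm(deltas=[0,0,-0.01,0,0,0,0,0,-0.01,0,0,0,0,0,-0.01,0,0,0])

```text
time: 22.78
tool_pos: [0.4826, 0.0365, 0.085]
tool_rot: [3.142, 0.004, 3.048]
contact_force: [-4.3, -0.2, 24.4]
opening: 0.0001
```

jog_arm(deltas=[0,0,0.008,0,0,0,0,0,0.008,0,0,0,0,0,0.008,0,0,0,0,0,0.008,0,0,0,0,0,0.008,0,0,0])

```text
time: 23.2
tool_pos: [0.4826, 0.0365, 0.0854]
tool_rot: [3.142, 0.004, 3.048]
contact_force: [-2.3, -0.9, 21.1]
opening: 0.0005
```

jog_arm(deltas=[0,0,0,0,0,0,0,0,0,0,0,0,0,0,0,0,0,0,0,0,0,0,0,0])

```text
time: 23.53
tool_pos: [0.4826, 0.0365, 0.0854]
tool_rot: [3.142, 0.004, 3.048]
contact_force: [-2.2, -0.4, 21.0]
opening: 0.0002
```

```bash
python3 - <<'E'
from h import *
o=robot.observe();print(o['tool_pos'],o['contact_force'],o['time'],abs(o['qvel']).max())
a=cv2.imread("pics/top0.png")[:,:,::-1].astype(int);b=robot.read_camera("top").astype(int)
# movement check: mean abs difference round bystanders, checked lens, small pin
for n,(u,v) in dict(timer=(404,175),pen=(303,150),petri=(361,184),box=(425,200),weight=(346,165),beaker=(267,155),checked=(238,190),small=(222,247),lane=(203,247)).items():
    print(n,abs(a-b)[v-10:v+11,u-10:u+11].mean().round(1))
E
```

```text
[0.48260352 0.03650575 0.08542564] [-2.19230103 -0.35772458 21.04585065] 23.5333 0.0016508788134412403
timer 0.7
pen 1.5
petri 1.1
box 1.3
weight 1.7
beaker 1.3
checked 1.0
small 0.9
lane 35.2
```

Steady at 21 N down with the lever past its expected stop height. No bystander has moved, and only the lane now holding the pin has changed. Handing in.

```bash
python3 -c "
from cell import robot
print(robot.hand_in())"
```

```text
the job is handed in; nothing more can be done
None
```

I handed the job in at about 23.5 s of the 67 s. No verdict is reported.

- **Setting pin:** I lifted it from the V and laid it in the free lane of the pin rack. The wrist picture after release put it within about 1 mm across and 3 mm along the lane.
- **Lens barrel:** I took it from the mat and pushed it against the light source until the contact force rose to about 7 N. Then I lowered it into the V and let go. The picture afterwards showed it straight in the V with its end at the source.
- **Hold-down lever:** I swung it over and pressed it down with the closed fingers, which still hold it with a steady 21 N. The fingertips stand about 74 mm above the bench, where the tab should be at 77 mm; the force rises stiffly from 77 mm down, as on a stop.
- **Everything else:** The top camera, compared before and after, shows no change at the bystanders, the small pin or the checked lens.

I could not measure the lever angle, the plunger force or the flank forces. That the lever is fully down is inferred from the force and height. I also did not look at the lens again after the lever came down. No check failed or disagreed, except that early position readings spread 1–3 mm while the arm was still settling and between cameras.

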